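# Turn a print-drying frame picture-down through the twisted turn-over chute

### The job

The frame on the deck at the foot of the turn-over chute has already been turned: lay it flat, picture-down as it is, in one bay of the drying rack. Then take the frame lying picture-up in the white tray, set it on the tongue at the top of the chute and let it slide through by itself so that it comes out picture-down on the deck, and lay it, still picture-down and flat, in the other bay. Leave the album, jar, spray bottle and brush where they are.

Things in the scene. Friction and masses are not known exactly. Their poses are not given: they have to be found in the camera images.
- turner: Turn-over chute, fixed on the table: eight slick metal rods twisted half a turn round a sloping axis, a yellow strip along one pair, tied by three blue hoops, on legs on a grey base plate 395 x 90 x 8 mm; 435 mm long, 305 mm tall, 90 mm wide. Origin on the table; x level, pointing downhill from mouth to deck; y across; z up. A frame let go on the top tongue slides through in under 1 s and comes out picture-down on the deck.
- chute_mouth (a point): On the tongue (two 6 mm rods at y = +-20 mm, open above and beside, 40 degrees down towards the chute's +x): where a frame's centre (mid thickness) belongs when let go, picture up, 72 mm side downhill. In the chute's frame x -182, y 0, z 280 mm. Side rods start 26 mm further down the slope, flared to y = +-41; upper rods 38 mm further. The tongue ends 44 mm uphill.
- chute_mid (a point): Middle of the twist, on the slot's axis: x -32, y 0, z 169 mm in the chute's frame. The slot is 62 mm wide and 33 mm high inside; it turns half a turn in 250 mm of slope at 40 degrees, then bends to the 12 degrees of the deck.
- chute_deck (a point): Centre (mid thickness) of a frame resting on the deck at the foot: x 170, y 0, z 38 mm in the chute's frame. The deck is two rods at y = +-20 mm, 12 degrees down towards +x, tops 25 mm above the base; a black stop 46 mm wide and 12 mm higher than the frame's centre ends it. Side rods end 20 mm and upper rods 55 mm uphill of this point. Frames may rest some mm uphill, some degrees askew.
- print_frame: The frame to turn, lying picture-up in the white tray: blue rigid plastic print-drying frame 72 x 56 x 10 mm with cut corners, about 70 g. Origin at its centre (mid thickness); x along the 72 mm side, y along the 56 mm side, z out of the picture side (reddish photograph with a white border; the other side is grey mesh).
- turned_frame: The frame already turned, at the start picture-down on the chute's deck, its long side downhill: same make and size as print_frame (72 x 56 x 10 mm, about 70 g), same axes, so its z points down; a greenish photograph is underneath and the grey mesh is up.
- rack: Drying rack fixed on the table: wooden-rimmed tray 112 (x) x 280 (y) x 14 mm with a white meshed floor 6 mm above the table and a cross-bar that makes two bays, each 96 (x) x 128 (y) mm inside; rims and bar 8 mm wide, 8 mm above the floor. Origin under its centre, on the table.
- bay_left (a point): Centre of the rack's left bay (at the rack's +y), on its floor, 6 mm above the table; axes as the rack's.
- bay_right (a point): Centre of the rack's right bay (at the rack's -y), on its floor, 6 mm above the table; axes as the rack's.
- tray: White plastic tray fixed on the table, 200 (x) x 260 (y) x 28 mm outside, walls and floor 4 mm thick. Origin under its centre. It holds print_frame on one half and the album on the other.
- album: Bystander: small damaged brown album lying in the tray, 100 (x) x 72 (y) x 26 mm. Origin at the centre of its underside.
- jar: Bystander: amber jar with red screw cap, 60 mm across, 85 mm tall, near the foot of the chute. Origin at the centre of its underside.
- spray_bottle: Bystander: clear spray bottle with blue trigger head, 66 mm across, 190 mm tall, behind the tray. Origin at the centre of its underside.
- brush: Bystander: flat brush 170 mm long lying along its x between tray and rack, under 30 mm high. Origin at its underside, near the middle.

How it is judged (in metres and radians):
On the way, in this order (a step that is already met when the one before it is completed fails the run):
1. the turned frame lies released, picture-down and flat in a bay of the rack (((x of turned_frame in the frame of bay_left between -0.03 and 0.03 m and y of turned_frame in the frame of bay_left between -0.045 and 0.045 m and z of turned_frame in the frame of bay_left below 0.009 m and angle between turned_frame's own z axis and vertical above 3.04 rad) or (x of turned_frame in the frame of bay_right between -0.03 and 0.03 m and y of turned_frame in the frame of bay_right between -0.045 and 0.045 m and z of turned_frame in the frame of bay_right below 0.009 m and angle between turned_frame's own z axis and vertical above 3.04 rad)) and contact force between the fingers and turned_frame below 0.05 N and linear speed of turned_frame below 0.02 m/s), for 0.2 s.
2. the other frame, let go, passes the middle of the chute's twist (distance between print_frame and chute_mid below 0.045 m and contact force between the fingers and print_frame below 0.05 N).
3. that frame has come to rest picture-down on the chute's deck (distance between print_frame and chute_deck below 0.03 m and angle between print_frame's own z axis and vertical above 2.8 rad and linear speed of print_frame below 0.05 m/s), for 0.1 s.
At the end, for the whole second after the job is handed in: Both frames lie released and at rest in the rack, one in each bay, picture-down (z axis within 0.1 rad of straight down) and flat on the bay's floor (centre less than 9 mm above it, within 30 mm in x and 45 mm in y of the bay's centre) (((x of print_frame in the frame of bay_left between -0.03 and 0.03 m and y of print_frame in the frame of bay_left between -0.045 and 0.045 m and z of print_frame in the frame of bay_left below 0.009 m and angle between each of print_frame, turned_frame's own z axis and vertical above 3.04 rad and x of turned_frame in the frame of bay_right between -0.03 and 0.03 m and y of turned_frame in the frame of bay_right between -0.045 and 0.045 m and z of turned_frame in the frame of bay_right below 0.009 m) or (x of print_frame in the frame of bay_right between -0.03 and 0.03 m and y of print_frame in the frame of bay_right between -0.045 and 0.045 m and z of print_frame in the frame of bay_right below 0.009 m and angle between each of print_frame, turned_frame's own z axis and vertical above 3.04 rad and x of turned_frame in the frame of bay_left between -0.03 and 0.03 m and y of turned_frame in the frame of bay_left between -0.045 and 0.045 m and z of turned_frame in the frame of bay_left below 0.009 m)) and contact force between the fingers and print_frame below 0.05 N and linear speed of each of print_frame, turned_frame below 0.02 m/s and contact force between the fingers and turned_frame below 0.05 N); the robot touches nothing.
It fails at once if the album is moved by more than 25 mm or tipped over (distance of album from where it was at the start of the episode above 0.025 m or angle between album's own z axis and vertical above 0.5 rad).
It fails at once if the jar is moved by more than 25 mm or tipped over (distance of jar from where it was at the start of the episode above 0.025 m or angle between jar's own z axis and vertical above 0.5 rad).
It fails at once if the spray bottle is moved by more than 25 mm or tipped over (distance of spray_bottle from where it was at the start of the episode above 0.025 m or angle between spray_bottle's own z axis and vertical above 0.5 rad).
It fails at once if the brush is moved by more than 25 mm or tipped over (distance of brush from where it was at the start of the episode above 0.025 m).
It also fails if it takes over 72 s, if anything falls off the work surface, if the arm or the gripper's body presses on something with over 40 N, if the wrist force passes 120 N, or if a joint passes its speed limit or range.

### The arm

A 7-joint arm with a two-finger parallel gripper is mounted at the origin on the work surface. World frame = base frame: x ahead of the robot, y to its left, z up, the work surface at z = 0. Lengths are in mm, angles in rad, forces in N, time in s.
With the tool pointing down it reaches from about 350 to 900 mm from the base axis. Payload 19.9 kg.
Tool frame: the origin (TCP) lies midway between the tips of the shut fingers; the grasp point (between the pads) lies 19 mm behind it; z points along the fingers, y is the line along which they close (so a half turn about z gives the same grasp; the last joint's range is limited). The gripper opens to 94 mm and grips with 3 to 60 N. Pads are 16 mm wide; open, the fingers measure 119 mm over their backs; the gripper's body (75 mm by 177 mm) begins 78 mm behind the grasp point.
Start: joints at [1.262, 0.417, -0.01, 1.614, 0.005, 1.111, -0.053], TCP at [164.771, -602.865, 180.625] pointing down, gripper open.
Joint ranges: [-2.81, 2.81], [-0.39, 2.02], [-1.27, 1.25], [0.06, 2.57], [-1.19, 4.33], [0.19, 2], [-2.82, 2.82]. Speed limits (rad/s): [1.89, 1.89, 2.39, 2.39, 3.01, 3.01, 3.01].

### API

Orientations are given as a rotation vector (axis times angle).
In Python, from workcell import sense, grab_frame, sign_off gives the robot as it stands.
- The arm moves only by the tool drive_tool, never from a script. Its argument "plan" is one flat list of numbers, 7 for each row, row after row: the shift along the tool's x, y, z in cm, then the turn, a rotation vector about the tool's x, y, z in rad, then the closure in counts, from 0 (fully open) to 255 (shut). In form: [dx, dy, dz, wx, wy, wz, grip, dx, dy, dz, wx, wy, wz, grip, ...]. A call has 1 to 20 rows; each row is the pose to reach, as a shift and turn from the pose commanded when the call began, along the tool's axes at that moment; what a row does not reach only later rows make up. A row lasts 1/8 s, in which the tool goes at most 62.5 mm and 10.7 degrees, less where a joint would pass 70% of its speed; a pose out of reach is approached as far as the arm can. A call with a gripper value outside its range is refused whole. The fingers move at their own pace and stop on an object; "squeeze" is the grip in N (left out, the last holds). Time passes only in rows, so rows that repeat a pose let the fingers close. It gives the time, the measured TCP pose, the force, the opening and the grip force at its end, in the units of the state.
- sense(): the state, without advancing time (a new reading comes with each control period).
- grab_frame(name): name is "side" or "top"; returns a dict with "pixels" (480x640x3 uint8, blue, green, red), "fov_y" (degrees; the focal length in pixels is half the picture's height over the tangent of half this angle, whatever the lens; pixels are square), "cx", "cy" (the principal point, pixels), "R" (3x3) and "t" (3): a world point X has camera coordinates R X + t. Camera axes: x right, y down, z forward; pixel columns grow to the right and rows downward; lengths in mm; the calibration is good to about 2 mm. A picture is of the moment at which its call begins. There is no depth.
- sign_off(): hands the job in; it is judged then, once.
The state is a dict: "clock": time; "joint_pos": joint angles; "dq": joint speeds; "joint_efforts": joint torques, N m; "tcp_pos": TCP position; "tool_rot": TCP orientation; "ft_force": force on the tool from outside, world axes, zero at the start; "ft_torque": the same for the moment, N m; "width": opening from 0.0 (shut) to 1.0 (fully open); "finger_force": force on a finger pad.
Only numpy, scipy, OpenCV 4.12 (cv2) and the standard library are available. Lean on these libraries where they do the work, as an engineer would, in place of code of your own. Each camera call takes 0.05 s, during which the arm holds its last target. There are 200 camera calls.

## Working session

There is one attempt and no reset: what is moved stays moved. The work goes in short steps, Python scripts to look and compute and a tool call to move; the robot and the scene stay as the last step left them, time stands still between calls to the robot, and variables do not carry over. Pictures are saved under pics/ and viewed, at most 10 in all, crops included, and the job is handed in when it is done.

Besides the shell and the picture viewer there is one more tool, called after "Call:" as name(argument=value, ...), one argument or row to a line, values as JSON. drive_tool: Moves the arm, as the interface text tells. Its arguments: {"type":"object","properties":{"plan":{"type":"array"},"squeeze":{"type":"number"}},"required":["plan"]}

```bash
mkdir -p pics; ls; python3 - <<'E'
from workcell import sense, grab_frame
import cv2,numpy as np,pickle
s=sense(); print({k:np.round(v,3) for k,v in s.items()})
for n in("side","top"):
    f=grab_frame(n); cv2.imwrite(f"pics/{n}0.png",f["pixels"]); pickle.dump(f,open(f"{n}0.pkl","wb"))
    print(n,f["fov_y"],f["cx"],f["cy"],np.round(f["R"],4).tolist(),np.round(f["t"],1), np.round(-np.array(f["R"]).T@f["t"],1))
E
```

```text
pics
{'clock': np.float64(0.0), 'joint_pos': array([ 1.262,  0.418, -0.01 ,  1.614,  0.005,  1.111, -0.053]), 'dq': array([ 0.   , -0.001,  0.   , -0.001, -0.   ,  0.001,  0.001]), 'joint_efforts': array([-0.0000e+00, -8.5124e+01,  6.3900e-01, -4.2599e+01, -4.9000e-02,
        1.9000e-02,  0.0000e+00]), 'tcp_pos': array([ 164.662, -602.506,  180.043]), 'tool_rot': array([-3.113, -0.418,  0.   ]), 'ft_force': array([-0.978, -0.07 ,  0.189]), 'ft_torque': array([ 0.046, -0.034, -0.01 ]), 'finger_force': np.float64(0.0), 'width': np.float64(0.996)}
side 45.13594969914475 317.48640598388187 239.77911486591282 [[-0.8389, -0.5443, 0.0056], [-0.2822, 0.4261, -0.8596], [0.4654, -0.7227, -0.511]] [ 432.1  318.2 1156.5] [-86.  935.4 862.1]
top 57.49993843047596 329.1089494098646 242.493006434591 [[0.0267, -0.9994, -0.0222], [-0.9854, -0.0226, -0.1685], [0.1679, 0.0264, -0.9854]] [-10.4 528.4 976.1] [ 357.1  -24.2 1050.8]
```

View pics/top0.png

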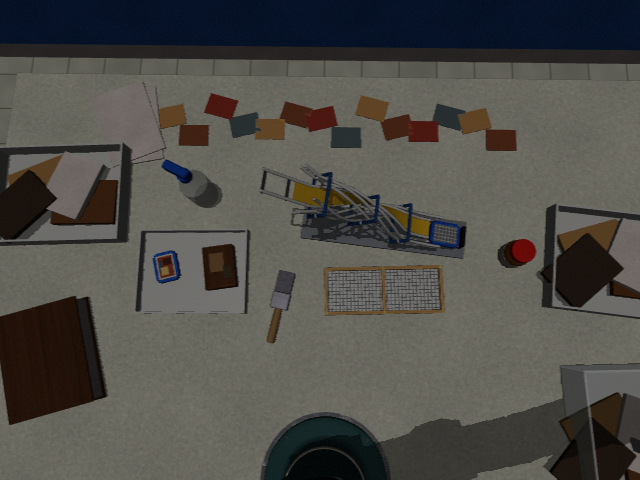

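View pics/side0.png

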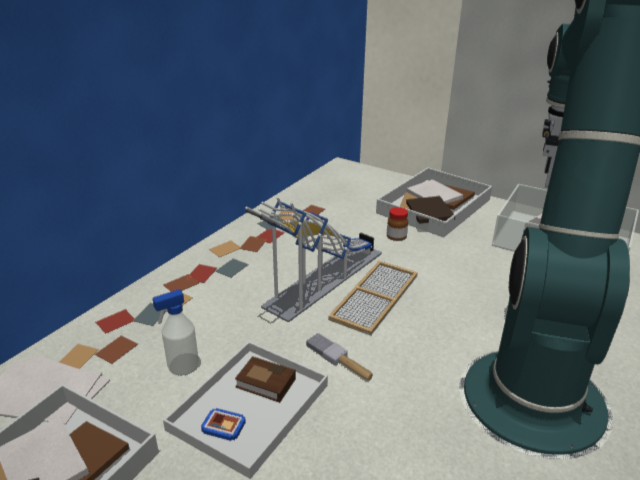

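Top view: print frame at (166,266), album (220,267), brush (282,300), rack (384,290), turned frame on deck (447,234), tongue end (263,180), jar (518,252). In the side view the tongue end is at (250,208), and the deck and jar are at (360,243) and (398,222).

```bash
cat > h.py <<'E'
import cv2,numpy as np,pickle
from scipy.spatial.transform import Rotation as Ro
def foc(f): return 240/np.tan(np.radians(f["fov_y"]/2))
def ray(f,p):
    R=np.array(f["R"]);d=R.T@np.array([(p[0]-f["cx"])/foc(f),(p[1]-f["cy"])/foc(f),1]);return -R.T@np.array(f["t"]),d/np.linalg.norm(d)
def onz(f,p,z):
    c,d=ray(f,p);return c+d*(z-c[2])/d[2]
def proj(f,X):
    q=np.array(f["R"])@X+f["t"];return np.array([f["cx"],f["cy"]])+foc(f)*q[:2]/q[2]
def tri(f1,p1,f2,p2):
    c1,d1=ray(f1,p1);c2,d2=ray(f2,p2)
    s=np.linalg.lstsq(np.c_[d1,-d2],c2-c1,rcond=None)[0]
    a,b=c1+s[0]*d1,c2+s[1]*d2;return (a+b)/2,np.linalg.norm(a-b)
def rects(f,mask,z,amin):
    for c in cv2.findContours(mask,cv2.RETR_EXTERNAL,cv2.CHAIN_APPROX_NONE)[0]:
        if cv2.contourArea(c)>amin:
            P=np.array([onz(f,p,z)[:2] for p in c[:,0]],np.float32)
            (x,y),(w,h),a=cv2.minAreaRect(P)
            yield np.round([x,y,w,h,a],1),np.round(c[:,0].mean(0))
E
python3 - <<'E'
from h import *
T=pickle.load(open("top0.pkl","rb"));S=pickle.load(open("side0.pkl","rb"))
hsv=cv2.cvtColor(T["pixels"],cv2.COLOR_BGR2HSV)
blue=cv2.inRange(hsv,(105,150,90),(125,255,255));blue[:100]=0
wood=cv2.inRange(hsv,(8,80,110),(22,255,255))
for n,m,z,a in(("blue",blue,14,60),("blue",blue,38,60),("wood",wood,14,300)):
    for r in rects(T,m,z,a): print(n,z,*r)
a=cv2.resize(T["pixels"][155:265,250:480],None,fx=3.4,fy=3.4,interpolation=cv2.INTER_CUBIC)
cv2.imwrite("pics/c1.png",cv2.convertScaleAbs(a,alpha=1.3))
a=cv2.resize(S["pixels"][190:330,235:425],None,fx=4,fy=4,interpolation=cv2.INTER_CUBIC)
cv2.imwrite("pics/c2.png",a)
E
```

```text
(no output)
```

View pics/c1.png

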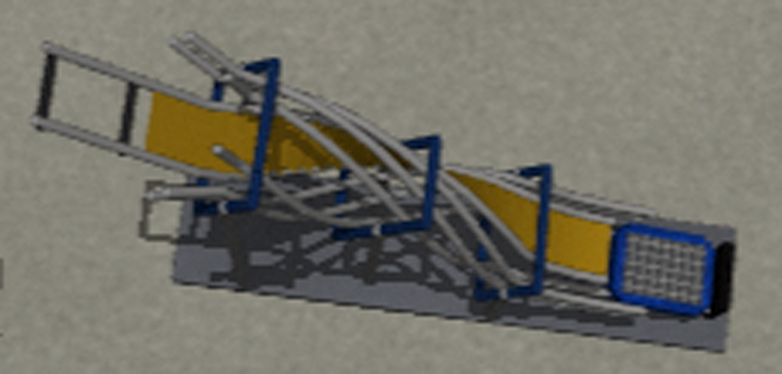

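View pics/c2.png

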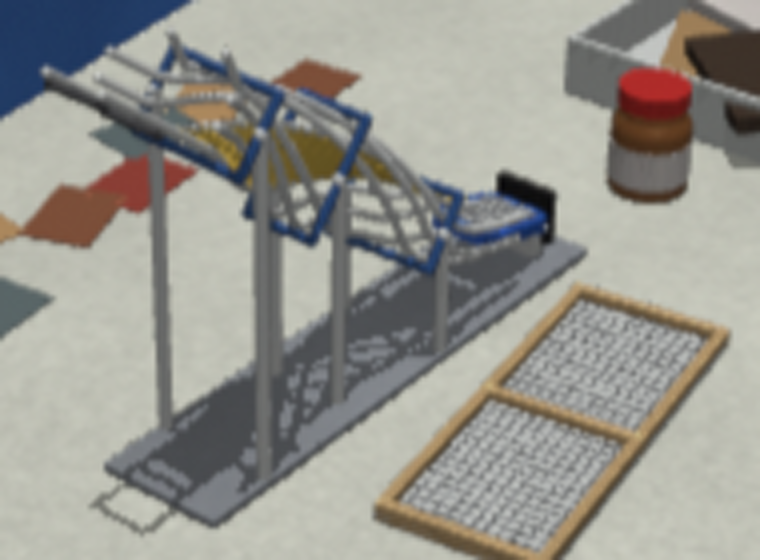

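Crop 1: tongue rod ends at (264,169) and (261,191), base corners at (301,238), (463,258) and (466,222), and the turned frame square on the deck at (445,235) against the stop. Crop 2: base corners at (261,307), (289,320) and (382,252), tongue ends at (246,208) and (262,203).

```bash
python3 - <<'E'
from h import *
T=pickle.load(open("top0.pkl","rb"));S=pickle.load(open("side0.pkl","rb"))
for p in((300.9,237.9),(462.6,258.2),(466.2,222.1)): print("topbase",onz(T,p,8).round(1))
for p in((261.3,306.8),(288.8,320.5),(382,251.8)): print("sidebase",onz(S,p,8).round(1))
print(tri(T,(263.8,168.8),S,(246.3,208)),tri(T,(261.2,191.5),S,(262.5,202.5)))
for p in((263.8,168.8),(261.2,191.5)):print("tongue",onz(T,p,302).round(1))
hsv=cv2.cvtColor(T["pixels"],cv2.COLOR_BGR2HSV)
for p in((433,235),(446,248),(155,266),(325,290),(384,268),(166,266)): print(p,hsv[p[1]-1:p[1]+2,p[0]-1:p[0]+2].reshape(-1,3).tolist()[::3])
E
```

```text
topbase [544.5  72.5   8. ]
topbase [ 504.  -316.1    8. ]
topbase [ 592.5 -326.9    8. ]
sidebase [632.5  68.8   8. ]
sidebase [546.5  75.1   8. ]
sidebase [ 505.5 -316.9    8. ]
(array([616.987466  , 117.08283817, 302.33908061]), np.float64(2.089738012822822)) (array([570.26884977, 116.29442298, 327.03544567]), np.float64(7.850022721086219))
tongue [616.1 116.6 302. ]
tongue [573.9 119.1 302. ]
(433, 235) [[111, 230, 82], [111, 222, 85], [111, 222, 93]]
(446, 248) [[111, 47, 38], [114, 33, 39], [108, 18, 71]]
(155, 266) [[111, 186, 92], [111, 139, 97], [111, 142, 95]]
(325, 290) [[18, 65, 110], [19, 64, 107], [18, 66, 105]]
(384, 268) [[21, 132, 104], [21, 130, 108], [18, 140, 106]]
(166, 266) [[7, 193, 78], [12, 170, 84], [21, 141, 116]]
```

```bash
cat >> h.py <<'E'
def masks(f):
    hsv=cv2.cvtColor(f["pixels"],cv2.COLOR_BGR2HSV)
    b=cv2.inRange(hsv,(104,110,55),(125,255,255));b[:140]=0
    w=cv2.inRange(hsv,(12,60,80),(26,255,255))
    return b,w
E
python3 - <<'E'
from h import *
T=pickle.load(open("top0.pkl","rb"));S=pickle.load(open("side0.pkl","rb"))
b,w=masks(T)
for n,m,z,a in(("blue",b,14,60),("blue",b,42,60),("wood",w,14,300)):
    for r in rects(T,m,z,a): print(n,z,*r)
# rack in chute
ex=np.array([-.104,-.9946]);ey=np.array([.9946,-.104]);c=np.array([568.8,-125.3])
stop=onz(T,(250+725/3.4,155+280/3.4),50)[:2]-c;print("stop",stop@ex,stop@ey)
E
```

```text
blue 14 [467.4 394.9  71.4  55.8  15.6] [166. 266.]
blue 14 [ 562.1 -272.8   70.1   58.3   82.1] [445. 233.]
blue 14 [714.5 393.9  66.8  23.6  64.6] [175. 168.]
blue 42 [464.5 383.6  69.5  54.3  15.6] [166. 266.]
blue 42 [ 556.6 -266.1   68.2   56.7   82.1] [445. 233.]
blue 42 [704.8 382.6  65.   23.   64.6] [175. 168.]
wood 14 [ 424.3 -127.2  112.3  280.6    2.6] [384. 290.]
wood 14 [ 557.1 -620.4   64.2  144.8   16.9] [589. 233.]
wood 14 [652.4  59.2  83.   44.8  75.6] [309. 195.]
wood 14 [688.2 738.4  62.  149.2  23.9] [ 36. 170.]
wood 14 [821.  160.6  53.6  75.1   0.9] [269. 128.]
wood 14 [ 852.4 -352.5   55.3   74.5   14.4] [474. 120.]
wood 14 [853.6 414.6  54.2  68.1  13.9] [172. 116.]
wood 14 [881.2 -96.3  77.8  54.9  74.9] [372. 108.]
stop 182.96005205525958 -3.027630328227314
```

```bash
cat >> h.py <<'E'
CH=np.array([571.3,-101.4,0]);EX=np.array([-.104,-.9946,0]);EY=np.array([.9946,-.104,0]);EZ=np.array([0,0,1.])
def ch(x,y,z): return CH+x*EX+y*EY+z*EZ
def up(deg): a=np.radians(deg);return np.sin(a)*EX+np.cos(a)*EZ
def tool(yaw,n=EZ):
    a=np.radians(yaw);y=np.array([np.cos(a),np.sin(a),0]);z=-n/np.linalg.norm(n)
    y=y-z*(y@z);y/=np.linalg.norm(y);return np.c_[np.cross(y,z),y,z]
def plan(*w):
    from workcell import sense
    s=sense();P0=np.array(s["tcp_pos"]);R0=Ro.from_rotvec(s["tool_rot"]).as_matrix()
    p,r=P0,R0
    for P,R in w:
        n=max(np.linalg.norm(P-p)/62.5,Ro.from_matrix(r.T@R).magnitude()*57.3/10.7);p,r=P,R
        print(np.round(R0.T@(P-P0)/10,2).tolist()+np.round(Ro.from_matrix(R0.T@R).as_rotvec(),3).tolist(),"rows",round(n,1))
E
python3 - <<'E'
from h import *
T=pickle.load(open("top0.pkl","rb"))
print("jar",onz(T,(520,250),85),"brush",onz(T,(282,300),15))
n=up(12);F=np.array([556.6,-265.3,39])+3*EX*np.cos(.21)-3*EZ*.2
R=tool(-7,n);G=F-5.5*n
plan((G+110*n,R),(G,R))
E
```

```text
jar [ 514.48927738 -421.05867558   85.        ] brush [393.68051232 110.79792551  15.        ]
[45.81, -19.9, 3.97, 0.126, 0.182, -1.178] rows 8.0
[46.64, -22.02, 14.73, 0.126, 0.182, -1.178] rows 1.8
```

Call:
drive_tool(
  plan=[45.81, -19.9, 3.97, 0.126, 0.182, -1.178, 0, 45.81, -19.9, 3.97, 0.126, 0.182, -1.178, 0, 45.81, -19.9, 3.97, 0.126, 0.182, -1.178, 0, 45.81, -19.9, 3.97, 0.126, 0.182, -1.178, 0, 45.81, -19.9, 3.97, 0.126, 0.182, -1.178, 0, 45.81, -19.9, 3.97, 0.126, 0.182, -1.178, 0, 45.81, -19.9, 3.97, 0.126, 0.182, -1.178, 0, 45.81, -19.9, 3.97, 0.126, 0.182, -1.178, 0, 45.81, -19.9, 3.97, 0.126, 0.182, -1.178, 0, 45.81, -19.9, 3.97, 0.126, 0.182, -1.178, 0, 45.81, -19.9, 3.97, 0.126, 0.182, -1.178, 0, 45.81, -19.9, 3.97, 0.126, 0.182, -1.178, 0],
  squeeze=20,
)

```text
clock: 1.6
tcp_pos: [553.5, -291.2, 141.0]
tool_rot: [-2.242, -1.982, -0.231]
ft_force: [0.2, 0.7, -0.8]
width: 0.998
finger_force: 0.0
```

```bash
python3 - <<'E'
from h import *
from workcell import grab_frame
n=up(12);F=np.array([556.6,-265.3,39])+3*EX*np.cos(.21)-3*EZ*.2
R=tool(-7,n);G=F-5.5*n
plan((G+110*n,R),(G+30*n,R),(G,R))
s=grab_frame("side");t=grab_frame("top")
a=np.vstack([cv2.resize(s["pixels"][150:290,270:430],(400,350)),]) 
b=cv2.resize(t["pixels"][160:300,380:540],(400,350))
cv2.imwrite("pics/a1.png",np.hstack([a,b]))
E
```

```text
[0.13, 0.03, 0.07, 0.001, 0.001, -0.001] rows 0.0
[0.14, 0.03, 8.07, 0.001, 0.001, -0.001] rows 1.3
[0.14, 0.02, 11.07, 0.001, 0.001, -0.001] rows 0.5
```

View pics/a1.png

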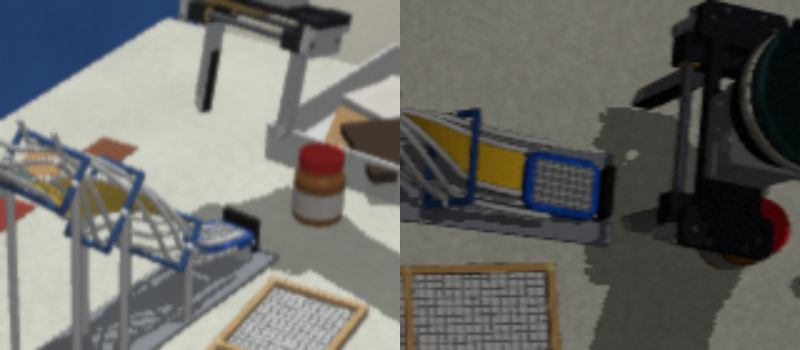

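```bash
python3 - <<'E'
from h import *
from workcell import sense
T=pickle.load(open("top0.pkl","rb"));S=pickle.load(open("side0.pkl","rb"))
s=sense();P=np.array(s["tcp_pos"]);R=Ro.from_rotvec(s["tool_rot"]).as_matrix();print(P,R.round(2))
for k in(-47,0,47):
    q=P+R[:,1]*k;print(k,proj(S,q),proj(T,q))
for f in(S,T): print(proj(f,np.array([556.6,-265.3,39])))
E
```

```text
[ 553.80443802 -290.75793692  141.04761415] [[ 0.12  0.99  0.02]
 [ 0.97 -0.12  0.21]
 [ 0.21 -0.   -0.98]]
-47 [378.99659294 214.15639955] [465.35230028 247.89502889]
0 [364.5707045  208.82445234] [467.50288793 226.12101762]
47 [350.61870351 203.6676585 ] [469.6173167  204.71310353]
[357.42854242 245.07682091]
[443.89268514 233.67046727]
```

Side view: the open fingertips appear at about (351,194) and (385,202), where the reported TCP projects to (351,204) and (379,214). They are about 20 mm higher than the shut-tip TCP, so the tips seem to retract on opening. I'll half close the gripper and measure them.

Call:
drive_tool(
  plan=[0.1, 0, 0, 0, 0, 0, 80, 0.1, 0, 0, 0, 0, 0, 80, 0.1, 0, 0, 0, 0, 0, 80, 0.1, 0, 0, 0, 0, 0, 80],
)

```text
clock: 2.2
tcp_pos: [554.3, -289.2, 141.1]
tool_rot: [-2.24, -1.983, -0.232]
ft_force: [-0.1, -0.4, -0.3]
width: 0.686
finger_force: 0.0
```

```bash
python3 - <<'E'
from h import *
from workcell import grab_frame,sense
s=grab_frame("side");t=grab_frame("top")
st=sense();P=np.array(st["tcp_pos"]);R=Ro.from_rotvec(st["tool_rot"]).as_matrix();print(P,st["width"])
for f,n in((s,"S"),(t,"T")):
  for k in(-1,1): print(n,k,[proj(f,P+R[:,1]*k*st["width"]*47-R[:,2]*d).round(1).tolist() for d in(0,10,20)])
a=cv2.resize(s["pixels"][150:230,325:405],(400,400),interpolation=cv2.INTER_NEAREST)
b=cv2.resize(t["pixels"][180:260,430:510],(400,400),interpolation=cv2.INTER_NEAREST)
cv2.imwrite("pics/a2.png",np.hstack([a,b]))
E
```

```text
[ 554.31468701 -289.13741936  141.11678904] 0.6889657726145628
S -1 [[374.0, 212.6], [374.7, 209.1], [375.3, 205.5]]
S 1 [[354.4, 205.4], [355.0, 201.9], [355.6, 198.4]]
T -1 [[465.3, 240.8], [467.6, 240.1], [470.0, 239.4]]
T 1 [[468.2, 211.1], [470.5, 210.1], [472.9, 209.1]]
```

View pics/a2.png

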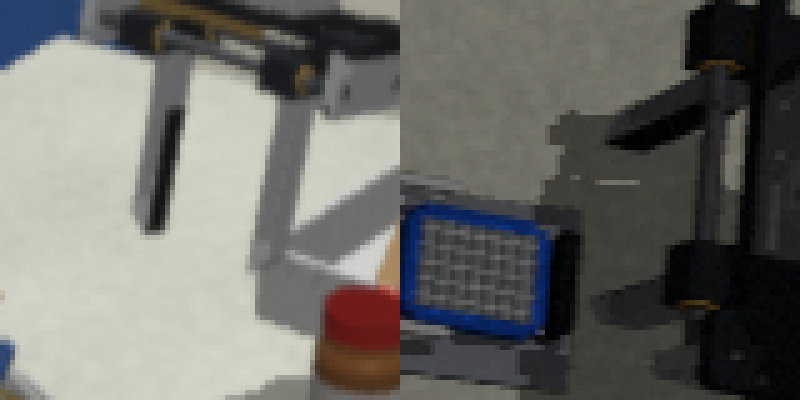

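```bash
python3 - <<'E'
from h import *
from workcell import sense
T=pickle.load(open("top0.pkl","rb"));S=pickle.load(open("side0.pkl","rb"))
st=sense();P=np.array(st["tcp_pos"]);R=Ro.from_rotvec(st["tool_rot"]).as_matrix()
for a,b in(((473,208),(356.6,196.4)),((469.5,241),(378.5,204))):
    X,e=tri(T,a,S,b);print(X.round(1),e.round(1),(R.T@(X-P)).round(1))
E
```

```text
[ 584.7 -295.9  167.9] 3.7 [  2.6  30.9 -27. ]
[ 514.5 -287.   168.7] 5.4 [  3.1 -39.8 -27.4]
```

The two tips triangulate to about 25 mm behind the reported TCP, give or take a few mm. I'll go down to the nominal grasp height with the fingers open, which is safe either way, and look there.

Call:
drive_tool(
  plan=[0.1, 0, 3, 0, 0, 0, 20, 0.1, 0, 7, 0, 0, 0, 20, 0.1, 0, 9, 0, 0, 0, 20, 0.1, 0, 11, 0, 0, 0, 20, 0.1, 0, 11, 0, 0, 0, 20],
)

```text
clock: 2.92
tcp_pos: [556.5, -265.1, 32.9]
tool_rot: [-2.239, -1.983, -0.231]
ft_force: [0.7, 0.2, 1.6]
width: 0.927
finger_force: 0.0
```

```bash
python3 - <<'E'
from h import *
from workcell import grab_frame,sense
s=grab_frame("side");t=grab_frame("top")
st=sense();P=np.array(st["tcp_pos"]);R=Ro.from_rotvec(st["tool_rot"]).as_matrix();print(P,st["width"])
for f,n in((s,"S"),(t,"T")):
  for k in(-1,1): print(n,k,[proj(f,P+R[:,1]*k*st["width"]*47-R[:,2]*d).round(1).tolist() for d in(0,20)])
a=cv2.resize(s["pixels"][190:270,325:405],(400,400),interpolation=cv2.INTER_NEAREST)
b=cv2.resize(t["pixels"][190:270,420:500],(400,400),interpolation=cv2.INTER_NEAREST)
cv2.imwrite("pics/a3.png",cv2.convertScaleAbs(np.hstack([a,b]),alpha=1.5))
E
```

```text
[ 557.33025368 -265.90741459   34.47472737] 0.9187148664792884
S -1 [[370.0, 251.7], [371.3, 244.9]]
S 1 [[344.8, 241.1], [345.9, 234.5]]
T -1 [[441.8, 251.7], [445.6, 250.7]]
T 1 [[445.6, 216.0], [449.4, 214.3]]
```

View pics/a3.png

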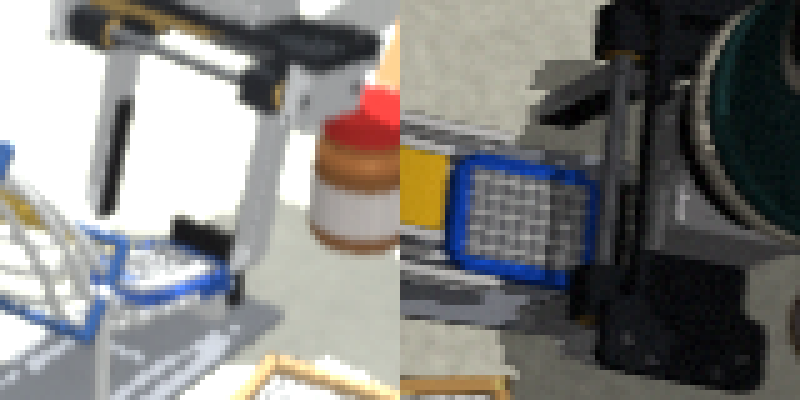

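Picture: the far fingertip is at side (346,232) and top (449,214), which matches tips 20–25 mm behind the reported TCP. They sit just above the frame, so I'll go 22 mm further and close.

Call:
drive_tool(
  plan=[0, 0, 1.0, 0, 0, 0, 20, 0, 0, 2.2, 0, 0, 0, 20, 0, 0, 2.2, 0, 0, 0, 20, 0, 0, 2.2, 0, 0, 0, 130, 0, 0, 2.2, 0, 0, 0, 130, 0, 0, 2.2, 0, 0, 0, 130, 0, 0, 2.2, 0, 0, 0, 130, 0, 0, 2.2, 0, 0, 0, 130],
  squeeze=20,
)

```text
clock: 4.03
tcp_pos: [557.4, -261.1, 12.4]
tool_rot: [-2.24, -1.984, -0.232]
ft_force: [0.1, -1.2, 2.2]
width: 0.594
finger_force: 20.0
```

```bash
python3 - <<'E'
from h import *
from workcell import sense
s=sense();P=np.array(s["tcp_pos"]);R0=Ro.from_rotvec(s["tool_rot"]).as_matrix()
R=tool(-87.4);B=np.array([427.4,-195.1,0])
plan((P-100*R0[:,2],R0),(B+90*EZ,R),(B+10*EZ,R),(B-12*EZ,R))
E
```

```text
[-0.0, 0.0, -10.0, 0.0, 0.0, 0.0] rows 1.6
[6.47, -13.73, -6.53, -0.149, -0.171, 1.398] rows 7.6
[4.81, -13.71, 1.3, -0.149, -0.171, 1.398] rows 1.3
[4.36, -13.7, 3.45, -0.149, -0.171, 1.398] rows 0.4
```

Call:
drive_tool(
  plan=[0, 0, -5, 0, 0, 0, 130, 0, 0, -10, 0, 0, 0, 130, 0, 0, -10, 0, 0, 0, 130, 6.47, -13.73, -6.53, -0.149, -0.171, 1.398, 130, 6.47, -13.73, -6.53, -0.149, -0.171, 1.398, 130, 6.47, -13.73, -6.53, -0.149, -0.171, 1.398, 130, 6.47, -13.73, -6.53, -0.149, -0.171, 1.398, 130, 6.47, -13.73, -6.53, -0.149, -0.171, 1.398, 130, 6.47, -13.73, -6.53, -0.149, -0.171, 1.398, 130, 6.47, -13.73, -6.53, -0.149, -0.171, 1.398, 130, 6.47, -13.73, -6.53, -0.149, -0.171, 1.398, 130, 6.47, -13.73, -6.53, -0.149, -0.171, 1.398, 130, 6.47, -13.73, -6.53, -0.149, -0.171, 1.398, 130, 4.81, -13.71, 1.3, -0.149, -0.171, 1.398, 130, 4.81, -13.71, 1.3, -0.149, -0.171, 1.398, 130],
)

```text
clock: 5.9
tcp_pos: [425.4, -194.5, 7.2]
tool_rot: [-3.139, -0.074, 0.004]
ft_force: [-0.2, -0.5, -0.3]
width: 0.591
finger_force: 20.0
```

```bash
python3 - <<'E'
from h import *
from workcell import grab_frame,sense
R=tool(-87.4);B=np.array([427.4,-195.1,0])
plan((B+10*EZ,R),(B-8*EZ,R),(B-16*EZ,R))
s=grab_frame("side");t=grab_frame("top")
a=cv2.resize(s["pixels"][210:310,320:420],(400,400),interpolation=cv2.INTER_NEAREST)
b=cv2.resize(t["pixels"][230:330,370:470],(400,400),interpolation=cv2.INTER_NEAREST)
cv2.imwrite("pics/a4.png",cv2.convertScaleAbs(np.hstack([a,b]),alpha=1.5))
E
```

```text
[0.19, 0.06, -0.28, -0.002, 0.003, 0.002] rows 0.1
[0.2, 0.07, 1.52, -0.002, 0.003, 0.002] rows 0.3
[0.2, 0.07, 2.32, -0.002, 0.003, 0.002] rows 0.1
```

View pics/a4.png

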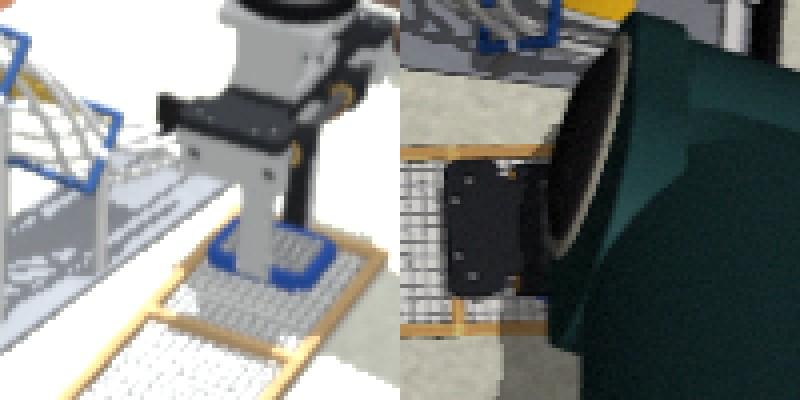

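The side view shows the frame held level over the right bay, inside its rims, with the frame at about (388,274). I'll lower it.

Call:
drive_tool(
  plan=[0.2, 0, 0.8, 0, 0, 0, 130, 0.2, 0, 1.6, 0, 0, 0, 130, 0.2, 0, 2.2, 0, 0, 0, 130, 0.2, 0, 2.2, 0, 0, 0, 130],
)

```text
clock: 6.5
tcp_pos: [429.1, -194.9, -12.3]
tool_rot: [-3.141, -0.072, 0.0]
ft_force: [0.2, -0.1, -0.8]
width: 0.594
finger_force: 20.0
```

Call:
drive_tool(
  plan=[0, 0, 0.2, 0, 0, 0, 130, 0, 0, 0.35, 0, 0, 0, 130, 0, 0, 0.35, 0, 0, 0, 130],
)

```text
clock: 6.88
tcp_pos: [429.3, -194.9, -15.6]
tool_rot: [-3.141, -0.072, -0.0]
ft_force: [-0.6, -0.0, -0.9]
width: 0.592
finger_force: 20.0
```

Call:
drive_tool(
  plan=[0, 0, 0.15, 0, 0, 0, 130, 0, 0, 0.15, 0, 0, 0, 130, 0, 0, 0.15, 0, 0, 0, 60, 0, 0, 0.15, 0, 0, 0, 60, 0, 0, 0.15, 0, 0, 0, 60],
)

```text
clock: 7.5
tcp_pos: [429.3, -194.9, -17.2]
tool_rot: [-3.141, -0.072, -0.0]
ft_force: [-0.7, -0.0, 0.4]
width: 0.762
finger_force: 0.0
```

```bash
python3 - <<'E'
from h import *
from workcell import sense
s=sense();P=np.array(s["tcp_pos"]);R0=Ro.from_rotvec(s["tool_rot"]).as_matrix()
F=np.array([467.4,394.9,0]);R=tool(-74.4)
plan((P+150*EZ,R0),(F+130*EZ,R),(F+30*EZ,R))
E
```

```text
[0.0, -0.0, -15.0, 0.0, 0.0, 0.0] rows 2.4
[6.51, -58.75, -14.71, -0.0, -0.0, -0.226] rows 9.5
[6.51, -58.75, -4.71, -0.0, -0.0, -0.226] rows 1.6
```

Call:
drive_tool(
  plan=[0, 0, -3, 0, 0, 0, 60, 0, 0, -9, 0, 0, 0, 60, 0, 0, -15, 0, 0, 0, 60, 0, 0, -15, 0, 0, 0, 60, 6.51, -58.75, -14.7, 0, 0, -0.226, 50, 6.51, -58.75, -14.7, 0, 0, -0.226, 50, 6.51, -58.75, -14.7, 0, 0, -0.226, 50, 6.51, -58.75, -14.7, 0, 0, -0.226, 50, 6.51, -58.75, -14.7, 0, 0, -0.226, 50, 6.51, -58.75, -14.7, 0, 0, -0.226, 50, 6.51, -58.75, -14.7, 0, 0, -0.226, 50, 6.51, -58.75, -14.7, 0, 0, -0.226, 50, 6.51, -58.75, -14.7, 0, 0, -0.226, 50, 6.51, -58.75, -14.7, 0, 0, -0.226, 50, 6.51, -58.75, -14.7, 0, 0, -0.226, 50, 6.51, -58.75, -14.7, 0, 0, -0.226, 50],
)

```text
clock: 9.5
tcp_pos: [467.3, 394.0, 129.1]
tool_rot: [3.112, 0.425, -0.001]
ft_force: [0.2, -0.1, -0.9]
width: 0.806
finger_force: 0.0
```

```bash
python3 - <<'E'
from h import *
from workcell import sense,grab_frame
s=sense();print(s["tcp_pos"],s["width"],s["joint_pos"].round(2) if hasattr(s["joint_pos"],"round") else s["joint_pos"])
t=grab_frame("top")
b,w=masks(t)
for z in(14,16):
  for r in rects(t,b,z,60): print(z,*r)
F=np.array([467.4,394.9,0]);R=tool(-74.4)
plan((F+130*EZ,R),(F+30*EZ,R),(F-17*EZ,R))
E
```

```text
[467.26661745 393.97205636 129.11913947] 0.806053611579553 [-0.37  0.49 -0.51  1.68  0.27  1.04 -2.27]
14 [ 429.9 -195.6   70.4   57.8    1.5] [412. 288.]
14 [655.8  12.2   8.7 111.   82.9] [327. 194.]
14 [708.2 395.   69.7  32.7  65.8] [176. 170.]
16 [ 429.7 -195.3   70.3   57.7    1.5] [412. 288.]
16 [655.2  12.2   8.7 110.8  82.9] [327. 194.]
16 [707.6 394.2  69.6  32.6  65.8] [176. 170.]
[0.02, -0.12, -0.06, 0.001, 0.001, -0.002] rows 0.0
[0.02, -0.13, 9.94, 0.001, 0.001, -0.002] rows 1.6
[0.03, -0.13, 14.64, 0.001, 0.001, -0.002] rows 0.8
```

Call:
drive_tool(
  plan=[0, 0, 6, 0, 0, 0, 50, 0, 0, 11, 0, 0, 0, 50, 0, 0, 13.5, 0, 0, 0, 50, 0, 0, 14.6, 0, 0, 0, 50, 0, 0, 14.6, 0, 0, 0, 50, 0, 0, 14.6, 0, 0, 0, 130, 0, 0, 14.6, 0, 0, 0, 130, 0, 0, 14.6, 0, 0, 0, 130, 0, 0, 14.6, 0, 0, 0, 130],
  squeeze=20,
)

```text
clock: 10.68
tcp_pos: [467.9, 395.2, -15.2]
tool_rot: [-3.112, -0.426, -0.002]
ft_force: [-0.6, -1.7, 7.6]
width: 0.589
finger_force: 20.0
```

```bash
python3 - <<'E'
from h import *
from workcell import sense
s=sense();P=np.array(s["tcp_pos"]);R0=Ro.from_rotvec(s["tool_rot"]).as_matrix()
n=up(40);M=ch(-182,0,280);R=tool(-6,n);G=M-24.5*n
print(M,G,R.round(2).tolist())
plan((P+290*EZ,R0),(G+80*n-20*EX,R),(G+80*n,R))
E
```

```text
[590.228   79.6172 280.    ] [591.86582283  95.28045564 261.23191114] [[0.08, 0.99, 0.07], [0.76, -0.1, 0.64], [0.64, -0.0, -0.77]]
[0.04, -0.01, -29.0, 0.0, 0.0, 0.0] rows 4.6
[2.78, 35.14, -33.78, 0.417, 0.61, -1.143] rows 7.3
[2.05, 37.0, -33.78, 0.417, 0.61, -1.143] rows 0.3
```

Call:
drive_tool(
  plan=[0, 0, -4, 0, 0, 0, 130, 0, 0, -10, 0, 0, 0, 130, 0, 0, -16, 0, 0, 0, 130, 0, 0, -22, 0, 0, 0, 130, 0, 0, -29, 0, 0, 0, 130, 0, 0, -29, 0, 0, 0, 130, 2.4, 36, -33.8, 0.417, 0.61, -1.143, 130, 2.4, 36, -33.8, 0.417, 0.61, -1.143, 130, 2.4, 36, -33.8, 0.417, 0.61, -1.143, 130, 2.4, 36, -33.8, 0.417, 0.61, -1.143, 130, 2.4, 36, -33.8, 0.417, 0.61, -1.143, 130, 2.4, 36, -33.8, 0.417, 0.61, -1.143, 130, 2.4, 36, -33.8, 0.417, 0.61, -1.143, 130, 2.4, 36, -33.8, 0.417, 0.61, -1.143, 130, 2.4, 36, -33.8, 0.417, 0.61, -1.143, 130, 2.4, 36, -33.8, 0.417, 0.61, -1.143, 130, 2.4, 36, -33.8, 0.417, 0.61, -1.143, 130, 2.4, 36, -33.8, 0.417, 0.61, -1.143, 130, 2.4, 36, -33.8, 0.417, 0.61, -1.143, 130],
)

```text
clock: 13.05
tcp_pos: [586.9, 55.3, 322.3]
tool_rot: [-1.923, -1.732, -0.696]
ft_force: [1.3, 0.5, -0.5]
width: 0.594
finger_force: 20.0
```

```bash
python3 - <<'E'
from h import *
from workcell import sense,grab_frame
s=sense();P=np.array(s["tcp_pos"]);R0=Ro.from_rotvec(s["tool_rot"]).as_matrix();print(P,s["width"],np.round(s["joint_pos"],2))
n=up(40);M=ch(-182,0,280);R=tool(-6,n);G=M-24.5*n
plan((G+80*n,R),(G+20*n,R),(G,R))
sd=grab_frame("side");t=grab_frame("top");pickle.dump((sd,t),open("m.pkl","wb"))
C=P-R0[:,2]*24.5
K=[C+R0[:,0]*i*36+R0[:,1]*j*28-R0[:,2]*5*k for i in(-1,1) for j in(-1,1) for k in(-1,1)]
ims=[]
for f,(x,y) in((sd,(210,110)),(t,(220,130))):
    m=f["pixels"].copy()
    for q in K: 
        u=proj(f,q);m[int(u[1]+.5),int(u[0]+.5)]=(255,0,255)
    ims.append(cv2.resize(m[y:y+120,x:x+120],(400,400),interpolation=cv2.INTER_NEAREST))
cv2.imwrite("pics/a5.png",cv2.convertScaleAbs(np.hstack(ims),alpha=1.4))
E
```

```text
[586.94581117  55.30737716 322.26094281] 0.5944804544502664 [ 0.66  0.35 -0.52  1.62 -0.55  1.3   0.22]
[-0.84, 0.07, -0.74, -0.001, 0.002, -0.0] rows 0.2
[-0.83, 0.08, 5.26, -0.001, 0.002, -0.0] rows 1.0
[-0.82, 0.08, 7.26, -0.001, 0.002, -0.0] rows 0.3
```

View pics/a5.png

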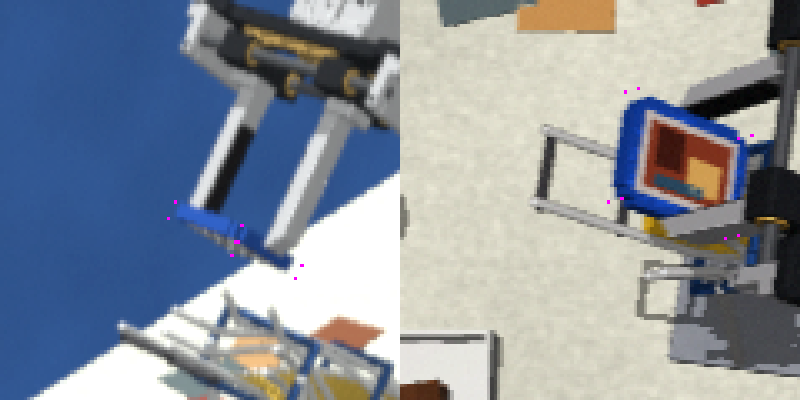

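```bash
python3 - <<'E'
from h import *
from workcell import sense
s=sense();P=np.array(s["tcp_pos"]);R0=Ro.from_rotvec(s["tool_rot"]).as_matrix()
sd,t=pickle.load(open("m.pkl","rb"))
for d in(20,24.5,29): 
    C=P-R0[:,2]*d; print(d,proj(sd,C).round(1),proj(t,C-R0[:,2]*5).round(1))
M=ch(-182,0,280);print(proj(sd,M),proj(t,M))
print("uphill/lateral per px:",[ (proj(t,C+R0[:,0]*10)-proj(t,C)).round(1).tolist(),(proj(t,C+R0[:,1]*10)-proj(t,C)).round(1).tolist()])
n=up(40);R=tool(-6,n);G=M-24.5*n
plan((G+80*n,R),(G+15*n,R),(G+2*n,R))
E
```

```text
20 [279.6 183.6] [304.5 179.3]
24.5 [280.5 181.7] [306.1 178.8]
29 [281.4 179.8] [307.6 178.4]
[268.31190982 213.91231528] [285.19990297 186.71162282]
uphill/lateral per px: [[-4.8, -1.7], [0.8, -5.7]]
[-0.83, 0.07, -0.73, -0.001, 0.002, -0.0] rows 0.2
[-0.81, 0.07, 5.77, -0.001, 0.002, -0.0] rows 1.0
[-0.81, 0.07, 7.07, -0.001, 0.002, -0.0] rows 0.2
```

The overlay shows the predicted frame corners match the held frame: side centre (280.5,182) and top centre (306,178) agree with 24.5 mm above the TCP. I'll lower it onto the tongue.

Call:
drive_tool(
  plan=[-0.8, 0.1, 0, 0, 0, 0, 130, -0.8, 0.1, 3, 0, 0, 0, 130, -0.8, 0.1, 5.5, 0, 0, 0, 130, -0.8, 0.1, 6.6, 0, 0, 0, 130, -0.8, 0.1, 7.0, 0, 0, 0, 130, -0.8, 0.1, 7.0, 0, 0, 0, 130],
)

```text
clock: 13.9
tcp_pos: [592.3, 92.6, 263.4]
tool_rot: [-1.923, -1.731, -0.698]
ft_force: [0.4, -1.8, 0.4]
width: 0.597
finger_force: 20.0
```

```bash
python3 - <<'E'
from h import *
from workcell import sense
s=sense();print(s["tcp_pos"],s["ft_force"])
M=ch(-182,0,280);n=up(40);R=tool(-6,n);G=M-24.5*n
plan((G,R))
E
```

```text
[592.343129    92.64021106 263.44621863] [ 0.36109557 -1.7968963   0.42277673]
[0.06, -0.07, 0.34, -0.0, 0.001, -0.001] rows 0.1
```

Call:
drive_tool(
  plan=[0, 0, 0.1, 0, 0, 0, 130, 0, 0, 0.2, 0, 0, 0, 130, 0, 0, 0.2, 0, 0, 0, 130],
)

```text
clock: 14.28
tcp_pos: [592.5, 93.9, 261.7]
tool_rot: [-1.923, -1.731, -0.698]
ft_force: [-0.2, -5.1, 3.1]
width: 0.595
finger_force: 20.0
```

Light contact with the tongue, so I'll open fully and wait for the slide.

Call:
drive_tool(
  plan=[0, 0, 0.1, 0, 0, 0, 0, 0, 0, 0.1, 0, 0, 0, 0, 0, 0, 0.1, 0, 0, 0, 0, 0, 0, 0.1, 0, 0, 0, 0, 0, 0, 0.1, 0, 0, 0, 0, 0, 0, 0.1, 0, 0, 0, 0, 0, 0, 0.1, 0, 0, 0, 0, 0, 0, 0.1, 0, 0, 0, 0, 0, 0, -4, 0, 0, 0, 0, 0, 0, -8, 0, 0, 0, 0, 0, 0, -12, 0, 0, 0, 0, 0, 0, -12, 0, 0, 0, 0],
)

```text
clock: 15.78
tcp_pos: [585.2, 15.6, 355.1]
tool_rot: [-1.926, -1.731, -0.7]
ft_force: [-0.2, 0.5, -1.3]
width: 1.0
finger_force: 0.0
```

```bash
python3 - <<'E'
from h import *
from workcell import sense,grab_frame
s=sense();print(s["tcp_pos"],np.round(s["joint_pos"],2))
t=grab_frame("top");sd=grab_frame("side");pickle.dump((sd,t),open("d.pkl","wb"))
b,w=masks(t)
for r in rects(t,b,43,60): print(*r)
ims=[cv2.resize(f["pixels"][y:y+150,x:x+150],(400,400)) for f,(x,y) in((sd,(240,160)),(t,(330,160)))]
cv2.imwrite("pics/a6.png",np.hstack(ims))
E
```

```text
[585.2134017   15.60516145 355.1425229 ] [ 0.7   0.34 -0.5   1.55 -0.54  1.4   0.23]
[ 427.8 -190.5   68.9   55.2    2.3] [412. 288.]
[ 553.8 -267.4   66.7   56.1   81.5] [446. 235.]
[698.8 383.1  68.2  31.7  64.6] [176. 170.]
```

View pics/a6.png

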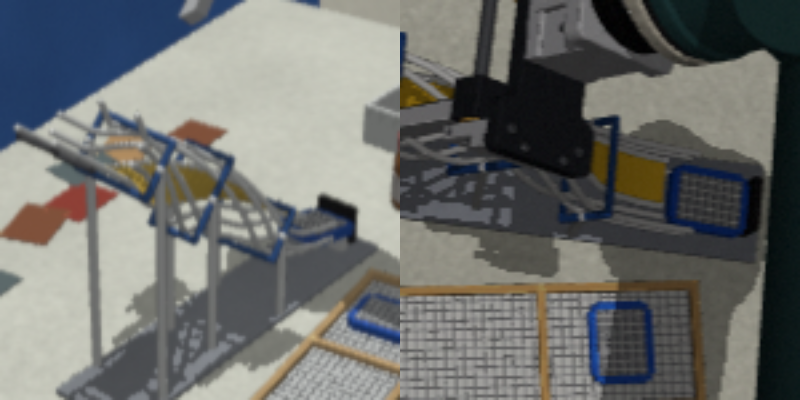

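The frame came out mesh-up on the deck at top (446,235), against the stop. The turned frame lies flat in the right bay at (412,288).

```bash
python3 - <<'E'
from h import *
n=up(12);F=np.array([555,-266.4,39])+3*EX
R=tool(-7.5,n);G=F-25.5*n
plan((G+130*n,R),(G+30*n,R),(G,R))
E
```

```text
[-37.42, 0.09, -3.71, -0.008, -0.488, 0.025] rows 6.0
[-42.11, 0.11, 5.13, -0.008, -0.488, 0.025] rows 1.6
[-43.52, 0.11, 7.78, -0.008, -0.488, 0.025] rows 0.5
```

Call:
drive_tool(
  plan=[-37.4, 0.1, -3.7, 0, -0.488, 0.025, 20, -37.4, 0.1, -3.7, 0, -0.488, 0.025, 20, -37.4, 0.1, -3.7, 0, -0.488, 0.025, 20, -37.4, 0.1, -3.7, 0, -0.488, 0.025, 20, -37.4, 0.1, -3.7, 0, -0.488, 0.025, 20, -37.4, 0.1, -3.7, 0, -0.488, 0.025, 20, -37.4, 0.1, -3.7, 0, -0.488, 0.025, 20, -37.4, 0.1, -3.7, 0, -0.488, 0.025, 20, -37.4, 0.1, -3.7, 0, -0.488, 0.025, 20, -37.4, 0.1, -3.7, 0, -0.488, 0.025, 20],
)

```text
clock: 17.12
tcp_pos: [553.2, -290.2, 142.5]
tool_rot: [-2.241, -1.975, -0.223]
ft_force: [-1.0, -0.3, 0.0]
width: 0.92
finger_force: 0.0
```

```bash
python3 - <<'E'
from h import *
n=up(12);F=np.array([555,-266.4,39])+3*EX
R=tool(-7.5,n);G=F-25.5*n
plan((G+130*n,R),(G+30*n,R),(G,R))
E
```

```text
[-0.11, -0.07, 0.1, -0.007, 0.001, 0.003] rows 0.0
[-0.11, -0.0, 10.1, -0.007, 0.001, 0.003] rows 1.6
[-0.11, 0.02, 13.1, -0.007, 0.001, 0.003] rows 0.5
```

Call:
drive_tool(
  plan=[-0.1, 0, 5, 0, 0, 0, 20, -0.1, 0, 10, 0, 0, 0, 20, -0.1, 0, 12, 0, 0, 0, 20, -0.1, 0, 13, 0, 0, 0, 20, -0.1, 0, 13, 0, 0, 0, 20, -0.1, 0, 13, 0, 0, 0, 130, -0.1, 0, 13, 0, 0, 0, 130, -0.1, 0, 13, 0, 0, 0, 130, -0.1, 0, 13, 0, 0, 0, 130, -0.1, 0, 13, 0, 0, 0, 130],
  squeeze=20,
)

```text
clock: 18.38
tcp_pos: [554.5, -265.3, 14.7]
tool_rot: [-2.242, -1.972, -0.223]
ft_force: [-1.2, -0.8, 5.9]
width: 0.589
finger_force: 20.0
```

```bash
python3 - <<'E'
from h import *
from workcell import sense
s=sense();P=np.array(s["tcp_pos"]);R0=Ro.from_rotvec(s["tool_rot"]).as_matrix();print(P,s["width"])
R=tool(-87.4);B=np.array([424,-59.5,0])
plan((P-110*R0[:,2],R0),(np.array([424,-190,120]),R),(B+110*EZ,R),(B+10*EZ,R))
E
```

```text
[ 554.5346081  -265.34446636   14.68674885] 0.589421771297223
[-0.0, 0.0, -11.0, 0.0, 0.0, 0.0] rows 1.8
[7.85, -14.03, -8.93, -0.156, -0.165, 1.392] rows 7.6
[20.3, -15.66, -5.25, -0.156, -0.165, 1.392] rows 2.1
[18.23, -15.54, 4.53, -0.156, -0.165, 1.392] rows 1.6
```

Call:
drive_tool(
  plan=[0, 0, -5, 0, 0, 0, 130, 0, 0, -11, 0, 0, 0, 130, 0, 0, -11, 0, 0, 0, 130, 7.85, -14.0, -8.9, -0.156, -0.165, 1.392, 130, 7.85, -14.0, -8.9, -0.156, -0.165, 1.392, 130, 7.85, -14.0, -8.9, -0.156, -0.165, 1.392, 130, 7.85, -14.0, -8.9, -0.156, -0.165, 1.392, 130, 7.85, -14.0, -8.9, -0.156, -0.165, 1.392, 130, 7.85, -14.0, -8.9, -0.156, -0.165, 1.392, 130, 7.85, -14.0, -8.9, -0.156, -0.165, 1.392, 130, 7.85, -14.0, -8.9, -0.156, -0.165, 1.392, 130, 7.85, -14.0, -8.9, -0.156, -0.165, 1.392, 130, 20.3, -15.65, -5.25, -0.156, -0.165, 1.392, 130, 20.3, -15.65, -5.25, -0.156, -0.165, 1.392, 130, 20.3, -15.65, -5.25, -0.156, -0.165, 1.392, 130, 20.3, -15.65, -5.25, -0.156, -0.165, 1.392, 130, 18.23, -15.55, 4.5, -0.156, -0.165, 1.392, 130, 18.23, -15.55, 4.5, -0.156, -0.165, 1.392, 130, 18.23, -15.55, 4.5, -0.156, -0.165, 1.392, 130],
)

```text
clock: 20.75
tcp_pos: [422.0, -60.4, 8.5]
tool_rot: [-3.14, -0.07, 0.008]
ft_force: [-0.3, -0.1, 0.8]
width: 0.49
finger_force: 0.0
```

```bash
python3 - <<'E'
from h import *
R=tool(-87.4);B=np.array([424,-59.5,0])
plan((B+10*EZ,R),(B-13*EZ,R),(B-15*EZ,R))
E
```

```text
[0.2, -0.08, -0.15, -0.001, 0.005, -0.001] rows 0.0
[0.22, -0.07, 2.15, -0.001, 0.005, -0.001] rows 0.4
[0.22, -0.07, 2.35, -0.001, 0.005, -0.001] rows 0.0
```

The grip was lost on the way (width 0.49, no force). I've used all 10 picture views, so I'll find the frame by masks.

```bash
python3 - <<'E'
from h import *
from workcell import grab_frame,sense
print(sense()["width"])
S0,T0=pickle.load(open("d.pkl","rb"))
t=grab_frame("top");sd=grab_frame("side");pickle.dump((sd,t),open("e.pkl","wb"))
for nm,f in(("top",t),("side",sd)):
  hsv=cv2.cvtColor(f["pixels"],cv2.COLOR_BGR2HSV)
  b=cv2.inRange(hsv,(104,140,55),(125,255,255));b[:140]=0
  if nm=="side": b[:, :235]=0
  for c in cv2.findContours(b,cv2.RETR_EXTERNAL,cv2.CHAIN_APPROX_NONE)[0]:
    if cv2.contourArea(c)>25:
      x,y,w,h=cv2.boundingRect(c);print(nm,(x,y,w,h),cv2.contourArea(c))
      if nm=="top":
        P=np.array([onz(f,p,16)[:2] for p in c[:,0]],np.float32);print("   ",[np.round(k,1) for k in cv2.minAreaRect(P)], hsv[y+h//2,x+w//2])
E
```

```text
0.48967206377423633
top (407, 273, 18, 31) 92.0
    [array([ 430. , -202.9]), array([70.4, 39. ]), np.float64(1.9)] [ 60   2 104]
top (428, 221, 32, 30) 620.5
    [array([ 557.7, -269.5]), array([73.1, 57.6]), np.float64(72.3)] [60  3 86]
top (407, 204, 5, 37) 35.0
    [array([ 588.2, -188.1]), array([ 5.5, 89.4]), np.float64(85.8)] [109 206  68]
top (374, 195, 5, 27) 37.5
    [array([ 621. , -108.8]), array([ 5.9, 65.7]), np.float64(84.0)] [109 206  67]
top (325, 172, 7, 33) 40.5
    [array([669. ,  10.1]), array([ 6. , 82.2]), np.float64(81.9)] [109 203  69]
top (162, 160, 27, 21) 228.0
    [array([707.4, 394.2]), array([69.1, 32.6]), np.float64(66.2)] [111 228 102]
side (375, 278, 26, 11) 67.0
side (235, 140, 125, 79) 4884.5
```

```bash
python3 - <<'E'
from h import *
S0,T0=pickle.load(open("d.pkl","rb"));S1,T1=pickle.load(open("e.pkl","rb"));Si=pickle.load(open("side0.pkl","rb"));Ti=pickle.load(open("top0.pkl","rb"))
for n,f in(("init",Si),("slid",S0),("now",S1)):
  hsv=cv2.cvtColor(f["pixels"],cv2.COLOR_BGR2HSV)
  b=cv2.inRange(hsv,(104,110,40),(125,255,255))[228:262,344:385]
  x,y,w,h=cv2.boundingRect(b);print(n,(x+344,y+228,w,h),(b>0).sum())
  if n!="init": print("\n".join("".join("#" if v else "." for v in r) for r in b))
for n,f in(("init",Ti),("slid",T0),("now",T1)):
  b,w=masks(f);m=np.zeros_like(b);m[205:262,418:475]=b[205:262,418:475]
  cs=cv2.findContours(m,cv2.RETR_EXTERNAL,cv2.CHAIN_APPROX_NONE)[0];c=max(cs,key=cv2.contourArea)
  for z in (43,):
    P=np.array([onz(f,p,z)[:2] for p in c[:,0]],np.float32);r=cv2.minAreaRect(P);print(n,np.round(r[0],1),np.round(r[1],1),round(r[2],1))
    print(np.round([((q-CH[:2])@EX[:2],(q-CH[:2])@EY[:2]) for q in cv2.boxPoints(r)]).tolist())
E
```

```text
init (344, 236, 28, 19) 110
slid (344, 237, 29, 18) 108
.........................................
.........................................
.........................................
.........................................
.........................................
.........................................
.........................................
.........................................
.........................................
##.......................................
..####..........##.......................
....##...........####....................
....##..............###..................
....##................####...............
...###...................###.............
...##.....................###............
...###...................####............
..###..................######............
..##................#########............
..................##########.............
............######...#######.............
.......#########.....##..................
##.......####............................
##.......................................
#...................................
[... 1438 characters left out ...]
....................
#........................................
#........................................
.........................................
.........................................
.........................................
.........................................
.........................................
.........................................
.........................................
init [ 556.4 -265.8] [68.2 56.7] 82.1
[[198.0, -27.0], [200.0, 29.0], [132.0, 32.0], [130.0, -25.0]]
slid [ 553.8 -267.4] [66.7 56.1] 81.5
[[199.0, -30.0], [201.0, 26.0], [135.0, 29.0], [132.0, -27.0]]
now [ 552.5 -263.1] [71.2 56.1] 72.3
[[192.0, -37.0], [203.0, 18.0], [134.0, 33.0], [122.0, -22.0]]
```

```bash
python3 - <<'E'
from h import *
from workcell import sense
s=sense();P=np.array(s["tcp_pos"]);R0=Ro.from_rotvec(s["tool_rot"]).as_matrix()
n=up(12);F=np.array([552.5,-263.1,39])+4*EX
R=tool(-13,n);G=F-28*n
plan((P+140*EZ,R0),(np.array([440,-240,150]),R0),(G+135*n,R))
E
```

```text
[-0.0, -0.0, -14.0, 0.0, 0.0, 0.0] rows 2.2
[0.78, 18.03, -13.91, 0.0, 0.0, 0.0] rows 2.9
[11.52, 23.44, -13.27, 0.156, 0.161, -1.297] rows 7.0
```

Call:
drive_tool(
  plan=[0, 0, -5, 0, 0, 0, 20, 0, 0, -14, 0, 0, 0, 20, 0, 0, -14, 0, 0, 0, 20, 0.8, 18, -14, 0, 0, 0, 20, 0.8, 18, -14, 0, 0, 0, 20, 0.8, 18, -14, 0, 0, 0, 20, 11.5, 23.4, -13.3, 0.156, 0.161, -1.297, 20, 11.5, 23.4, -13.3, 0.156, 0.161, -1.297, 20, 11.5, 23.4, -13.3, 0.156, 0.161, -1.297, 20, 11.5, 23.4, -13.3, 0.156, 0.161, -1.297, 20, 11.5, 23.4, -13.3, 0.156, 0.161, -1.297, 20, 11.5, 23.4, -13.3, 0.156, 0.161, -1.297, 20, 11.5, 23.4, -13.3, 0.156, 0.161, -1.297, 20, 11.5, 23.4, -13.3, 0.156, 0.161, -1.297, 20, 11.5, 23.4, -13.3, 0.156, 0.161, -1.297, 20],
)

```text
clock: 22.72
tcp_pos: [549.4, -288.2, 144.2]
tool_rot: [-2.338, -1.858, -0.22]
ft_force: [-0.7, 0.1, -0.5]
width: 0.922
finger_force: 0.0
```

```bash
python3 - <<'E'
from h import *
from workcell import grab_frame,sense
t=grab_frame("top");sd=grab_frame("side");pickle.dump((sd,t),open("f.pkl","wb"))
hsv=cv2.cvtColor(sd["pixels"],cv2.COLOR_BGR2HSV)
b=cv2.inRange(hsv,(104,110,40),(125,255,255))[228:262,344:385]
print("\n".join("".join("#" if v else "." for v in r) for r in b))
b,w=masks(t);m=np.zeros_like(b);m[205:262,418:475]=b[205:262,418:475]
c=max(cv2.findContours(m,cv2.RETR_EXTERNAL,cv2.CHAIN_APPROX_NONE)[0],key=cv2.contourArea)
P=np.array([onz(t,p,43)[:2] for p in c[:,0]],np.float32);r=cv2.minAreaRect(P);print(np.round(r[0],1),np.round(r[1],1),round(r[2],1))
n=up(12);F=np.array([552.5,-263.1,39])+4*EX
# predicted side pixels of frame corners if lying on deck
ax=np.cos(np.radians(72.3)),np.sin(np.radians(72.3));u=np.array([*ax,0]);u=u-n*(u@n);u/=np.linalg.norm(u);v=np.cross(n,u)
C=np.array([552.5,-263.1,39])
for i,j in((-1,-1),(-1,1),(1,1),(1,-1)): print([proj(sd,C+u*i*36+v*j*28+n*k*5).round().astype(int).tolist() for k in(-1,1)],(C+u*i*36+v*j*28).round())
R=tool(-13,n);G=F-28*n
plan((G+30*n,R),(G,R))
E
```

```text
.........................................
.........................................
.........................................
.........................................
.........................................
.........................................
.........................................
.........................................
#........................................
####.....................................
....##...................................
....##......##....###....................
....##.............####..................
....##...............####................
...##..................####..............
...##....................###.............
...##......................##............
#.###.....................###............
..##..................#######............
.................############............
....###....#.######..########............
.....###########.....#######.............
##.....######............................
##.......................................
#........................................
#........................................
#........................................
.........................................
.........................................
.........................................
.........................................
.........................................
.........................................
.........................................
[ 552.5 -263.1] [71.2 56.1] 72.3
[[360, 242], [361, 239]] [ 568. -305.   30.]
[[374, 249], [375, 246]] [ 515. -288.   33.]
[[356, 253], [356, 250]] [ 537. -221.   48.]
[[342, 246], [342, 242]] [ 590. -238.   45.]
[-0.12, 0.06, 10.48, 0.001, 0.001, -0.001] rows 1.7
[-0.11, 0.06, 13.48, 0.001, 0.001, -0.001] rows 0.5
```

The frame lies on the deck, only about 10° askew: its observed side corners (372,247) and (355,250) fit that pose. I'll grip deeper and harder.

Call:
drive_tool(
  plan=[-0.1, 0, 5, 0, 0, 0, 20, -0.1, 0, 10, 0, 0, 0, 20, -0.1, 0, 12.5, 0, 0, 0, 20, -0.1, 0, 13.4, 0, 0, 0, 20, -0.1, 0, 13.4, 0, 0, 0, 20, -0.1, 0, 13.4, 0, 0, 0, 130, -0.1, 0, 13.4, 0, 0, 0, 130, -0.1, 0, 13.4, 0, 0, 0, 130, -0.1, 0, 13.4, 0, 0, 0, 130, -0.1, 0, 13.4, 0, 0, 0, 130],
  squeeze=40,
)

```text
clock: 24.08
tcp_pos: [552.1, -261.4, 12.1]
tool_rot: [-2.333, -1.862, -0.22]
ft_force: [-1.0, -0.0, 5.4]
width: 0.594
finger_force: 39.8
```

Call:
drive_tool(
  plan=[0, 0, -0.5, 0, 0, 0, 130, 0, 0, -1.5, 0, 0, 0, 130, 0, 0, -3, 0, 0, 0, 130, 0, 0, -6, 0, 0, 0, 130, 0, 0, -10, 0, 0, 0, 130, 0, 0, -10, 0, 0, 0, 130],
)

```text
clock: 24.82
tcp_pos: [551.2, -283.7, 113.3]
tool_rot: [-2.337, -1.865, -0.222]
ft_force: [-0.1, -0.1, -1.3]
width: 0.587
finger_force: 39.8
```

```bash
python3 - <<'E'
from h import *
from workcell import sense,grab_frame
s=sense();P=np.array(s["tcp_pos"]);R0=Ro.from_rotvec(s["tool_rot"]).as_matrix();print(P,s["width"])
R=tool(-87.4);B=np.array([424,-59.5,0])
plan((np.array([424,-190,120]),R),(B+110*EZ,R),(B+15*EZ,R))
E
```

```text
[ 551.22360107 -283.65908604  113.29738293] 0.5868120017372344
[6.28, -14.48, 0.92, -0.151, -0.162, 1.297] rows 7.0
[18.53, -17.33, 4.55, -0.151, -0.162, 1.297] rows 2.1
[16.59, -17.14, 13.84, -0.151, -0.162, 1.297] rows 1.5
```

Held. Carrying it over to the left bay.

Call:
drive_tool(
  plan=[6.3, -14.5, 0.9, -0.151, -0.162, 1.297, 130, 6.3, -14.5, 0.9, -0.151, -0.162, 1.297, 130, 6.3, -14.5, 0.9, -0.151, -0.162, 1.297, 130, 6.3, -14.5, 0.9, -0.151, -0.162, 1.297, 130, 6.3, -14.5, 0.9, -0.151, -0.162, 1.297, 130, 6.3, -14.5, 0.9, -0.151, -0.162, 1.297, 130, 6.3, -14.5, 0.9, -0.151, -0.162, 1.297, 130, 6.3, -14.5, 0.9, -0.151, -0.162, 1.297, 130, 6.3, -14.5, 0.9, -0.151, -0.162, 1.297, 130, 12.5, -15.9, 2.7, -0.151, -0.162, 1.297, 130, 18.5, -17.3, 4.55, -0.151, -0.162, 1.297, 130, 18.5, -17.3, 4.55, -0.151, -0.162, 1.297, 130, 17.6, -17.2, 9, -0.151, -0.162, 1.297, 130, 16.6, -17.1, 13.8, -0.151, -0.162, 1.297, 130, 16.6, -17.1, 13.8, -0.151, -0.162, 1.297, 130, 16.6, -17.1, 13.8, -0.151, -0.162, 1.297, 130],
)

```text
clock: 26.82
tcp_pos: [423.1, -58.1, 14.4]
tool_rot: [-3.137, -0.073, 0.004]
ft_force: [0.8, 0.7, -0.3]
width: 0.589
finger_force: 39.8
```

```bash
python3 - <<'E'
from h import *
from workcell import sense
R=tool(-87.4);B=np.array([424,-59.5,0])
print(sense()["width"]);plan((B-8*EZ,R),(B-12*EZ,R),(B-15*EZ,R))
E
```

```text
0.5890733097920011
[0.09, 0.15, 2.24, -0.003, 0.003, 0.001] rows 0.4
[0.1, 0.15, 2.64, -0.003, 0.003, 0.001] rows 0.1
[0.1, 0.15, 2.94, -0.003, 0.003, 0.001] rows 0.0
```

Call:
drive_tool(
  plan=[0.1, 0.1, 1.2, 0, 0, 0, 130, 0.1, 0.1, 2.2, 0, 0, 0, 130, 0.1, 0.1, 2.6, 0, 0, 0, 130, 0.1, 0.1, 2.8, 0, 0, 0, 130, 0.1, 0.1, 2.8, 0, 0, 0, 130],
)

```text
clock: 27.45
tcp_pos: [423.3, -58.4, -15.0]
tool_rot: [-3.137, -0.073, 0.006]
ft_force: [-0.4, -0.3, -0.9]
width: 0.591
finger_force: 39.8
```

Call:
drive_tool(
  plan=[0, 0, 0.12, 0, 0, 0, 130, 0, 0, 0.22, 0, 0, 0, 130, 0, 0, 0.22, 0, 0, 0, 130],
)

```text
clock: 27.82
tcp_pos: [423.6, -58.5, -16.4]
tool_rot: [-3.138, -0.072, 0.005]
ft_force: [-5.9, 2.0, 21.5]
width: 0.59
finger_force: 40.0
```

Contact. Releasing and retreating.

Call:
drive_tool(
  plan=[0, 0, 0, 0, 0, 0, 130, 0, 0, 0, 0, 0, 0, 60, 0, 0, 0, 0, 0, 0, 60, 0, 0, 0, 0, 0, 0, 60, 0, 0, 0, 0, 0, 0, 60, 0, 0, -3, 0, 0, 0, 60, 0, 0, -8, 0, 0, 0, 60, 0, 0, -14, 0, 0, 0, 60, 0, 0, -20, 0, 0, 0, 60, 0, 0, -25, 0, 0, 0, 60, -16, 0, -27, 0, 0, 0, 60, -16, 20, -27, 0, 0, 0, 60, -16, 40, -27, 0, 0, 0, 60, -16, 40, -27, 0, 0, 0, 60, -16, 40, -27, 0, 0, 0, 60, -16, 40, -27, 0, 0, 0, 60, -16, 40, -27, 0, 0, 0, 60, -16, 40, -27, 0, 0, 0, 60],
)

```text
clock: 30.08
tcp_pos: [281.7, -468.8, 251.6]
tool_rot: [-3.137, -0.07, 0.007]
ft_force: [1.7, 0.3, 0.1]
width: 0.761
finger_force: 0.0
```

```bash
python3 - <<'E'
from h import *
from workcell import sense,grab_frame
s=sense();print(s["tcp_pos"],s["width"],s["clock"])
t=grab_frame("top");sd=grab_frame("side")
b,w=masks(t);hsv=cv2.cvtColor(t["pixels"],cv2.COLOR_BGR2HSV)
for r,c in rects(t,b,16,60): print(r,c,hsv[int(c[1]),int(c[0])])
hs=cv2.cvtColor(sd["pixels"],cv2.COLOR_BGR2HSV);b=cv2.inRange(hs,(104,110,40),(125,255,255));b[:260]=0;b[:,:320]=0
for r,c in rects(sd,b,16,30): print("side",r,c)
E
```

```text
[ 281.70787287 -468.77250634  251.62362977] 0.7613337960826227 30.075
[ 429.7 -195.3   70.3   57.7    1.5] [412. 288.] [30  6 92]
[428.6 -59.3  70.6  54.4   1.2] [354. 287.] [150   3  93]
[713.8 393.1  66.7  23.6  64.6] [175. 168.] [111 238  88]
side [428.5 -55.9  75.1  63.8   0.6] [361. 306.]
side [ 430.6 -191.6   73.6   64.8    5. ] [386. 280.]
```

Both frames show the mesh side up and match their full size at floor height in both views, well inside the bays.

```bash
python3 -c "
from workcell import sign_off
print(sign_off())"
```

```text
the job is handed in; nothing more can be done
None
```

I handed the job in at about 30 s: by the final camera check, the turned frame lies picture-down and flat in the right bay and the other frame, turned by the chute, in the left bay. The first grip on it slipped and dropped it back on the deck, so I regripped it. I didn't measure the album, jar, spray bottle and brush again, and sign-off gave no verdict.

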